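Shut off and bleed one line of the bench air manifold

ROBOT

A 7-joint arm with a two-finger parallel gripper is mounted at the origin on the work surface. World frame = base frame: x ahead of the robot, y to its left, z up, the work surface at z = 0. Lengths are in m, angles in rad, forces in N, time in s.
With the tool pointing down it reaches from about 0.425 to 0.875 m from the base axis. Payload 8.4 kg.
Tool frame: the origin (TCP) lies on the centre line of the jaws, within the pads' length; the fingertips stand 11 mm ahead of it and the grasp point (between the pads) lies 8 mm behind it (env.tips_ahead is the distance from the TCP to the fingertips, in m); z points along the fingers, y is the line along which they close (so a half turn about z gives the same grasp; the last joint's range is limited). The gripper opens to 85 mm and grips with 20 to 120 N. Pads are 22 mm wide; open, the fingers measure 114 mm over their backs; the gripper's body (76 mm by 85 mm) begins 54 mm behind the grasp point. The pads swing forward as they close: fully open they stand 13 mm farther back than shut.
Start: joints at [1.001, 0.333, 0.04, 1.465, -0.013, 1.343, -0.059], TCP at [0.295, -0.579, 0.242] pointing down, gripper open.
Joint ranges: [-2.58, 2.58], [-0.38, 2.09], [-1.3, 1.39], [0.25, 2.4], [-1.5, 4.64], [0.08, 2.09], [-2.65, 2.65]. Speed limits (rad/s): [2.22, 2.22, 2.79, 2.79, 3.14, 3.14, 3.14].

INTERFACE

Orientations are given as a rotation vector (axis times angle).
In Python, from station import env gives the robot as it stands. Calls block until the motion is done:
- env.movep(position, orientation): joint-space move of the TCP to a pose.
- env.line_to(position, rotation=None, max_speed=0.15): straight line of the TCP; rotation=None keeps the orientation; max_speed is the mean speed in m/s.
- env.move_joints(angles): joint-space move.
- env.command_gripper(opening, squeeze=None): finger opening in m; squeeze is the grip in N (None keeps the last); returns when the fingers have stopped.
- env.pause(seconds).
- env.inverse_kinematics(position, orientation): joint angles nearest the present ones, or None.
- env.capture(name): name is "scene" or "side" or "wrist"; returns (picture, depth): 480x640x3 uint8, blue, green, red; 480x640 float32, m along the optical axis (not along the pixel's ray), 0 where there is no reading.
- env.camera_info(name): a dict with "mtx" (3x3 intrinsics, pixels), "world_from_camera" (4x4, takes a point from camera to world coordinates). Camera axes: x right, y down, z forward; pixel columns grow to the right and rows downward; lengths in m; the calibration is good to about 2 mm. A picture is of the moment at which its call begins: read the wrist's pose just before it. camera_info takes no time and is no camera call; for the wrist camera it gives the pose at the moment of the call.
A pose or a line that the arm cannot do raises env.PlanningError and nothing moves.
- env.sign_off(): hands the job in; it is judged then, once.
Readings, each from a call of its own:
- env.read_t(): time.
- env.read_joint_pos(): joint angles.
- env.read_dq(): joint speeds.
- env.read_joint_torque(): joint torques, N m.
- env.read_tool_pos(): TCP position.
- env.read_tool_rot(): TCP orientation.
- env.read_wrist_force(): force on the tool from outside, world axes, zero at the start.
- env.read_torque(): the same for the moment, N m.
- env.read_gripper_width(): finger opening in m.
- env.read_finger_force(): force on a finger pad.
Only numpy, scipy, OpenCV 4.12 (cv2) and the standard library are available. Lean on these libraries where they do the work, as an engineer would, in place of code of your own. Each camera call takes 0.05 s, during which the arm holds its last target. There are 200 camera calls.

TASK

One of the four air valves on the lab bench manifold is still open: its bar handle stands roughly along its valve block, the others lie across theirs. Turn that handle clockwise until you feel it meet its seat and tighten it snugly to about 0.45 newton metres, without overtightening; then press the bleed button on the same block fully down and let it come up again. Do not touch the three other valves or their buttons, and leave the things around the manifold where they are.

Things in the scene. Friction and masses are not known exactly. Their poses are not given: they have to be found in the camera images.
- station_a: valve block of the open valve: aluminium, 130 mm long (x -45 to +85), 54 wide (y), 27 high, on an 8 mm plate fixed to the bench. Four alike stand side by side at 60 mm pitch along y, turned alike, in any order. Origin: on its underside, under the vertical valve axis; +x along the block towards its bleed button, z up. Brass bonnet (34 mm across) and nut reach to 46 mm over the origin, the handle from 48 to 88
- handle (a point): the open valve's black bar handle: point on its turning axis, 74 mm above the block's origin, 14 mm below the handle's top; grip here. Bar 44 mm long (point x), 12 thick (point y), 40 high with a 20 mm round hub in its lowest 12 mm. Turns clockwise from above to close. At the start the bar stands within 45 degrees of the block's x
- stem (a point): centre of the stem just under the open valve's handle, 47 mm above the block's origin. The handle takes 0.05 N m to turn until it meets the seat, 45 to 76 degrees on from the start, exactly where is hidden and differs each time. Beyond, it takes 0.30 N m to start and 1.5 N m more per rad, and stays where it is left. Snug is 0.38 to 0.55 N m: aim for 0.45 (0.1 rad past the seat)
- nut_tab (a point): outer end of the brass tab of the stop nut below the open valve's handle, 20 mm from the valve axis, 43 mm above the block's origin. The nut rests while the handle turns freely and is carried round with it only by as much as the handle is tightened past its seat (20 mm per rad): 1 mm is just snug, 3.4 mm is overtightened
- bleed_top (a point): centre of the top face of the open valve's bleed button: black, 22 mm across, top 45 mm above the block's origin when up; 6 mm of travel straight down, spring return, 1.8 N to start and 6 N fully down
- bleed_a (a joint): travel of that bleed button, m: 0 up, 0.006 fully down
- station_b: a neighbouring valve block of the same shape and size with valve already closed; origin and axes as for station_a. Its bar handle (same size) lies roughly across the block, within about 12 degrees of the block's y; same button. Not to be touched
- station_c: as station_b
- station_d: as station_b
- pliers: red-handled pliers, 140 mm long, 62 wide, 18 high, lying loose beside the manifold; origin under the pivot
- wax_jar: loose amber jar, 56 mm across, 60 mm high; origin at the centre of its underside
- dental_model: loose plaster jaw model, 55 x 62 mm, 27 mm high; origin at the centre of its underside

How it is judged:
By the outcome, as a careful person would: the job done as asked, in the order asked, and still so for the second after the job is handed in, with the robot touching nothing.
It also fails if it takes over 64 s, if anything falls off the work surface, if the arm or the gripper's body presses on something with over 40 N, if the wrist force passes 120 N, or if a joint passes its speed limit or range.

## Working session

There is one attempt and no reset: what is moved stays moved. The work goes in short steps, each a Python script; the robot and the scene stay as the last script left them, time stands still between calls to the robot, and variables do not carry over. Pictures are saved under pics/ and viewed, at most 10 in all, crops included, and the job is handed in when it is done.

```bash
ls; mkdir -p pics; python3 - <<'E'
from station import env
import cv2, numpy as np
for n in ("scene","side"):
    p,d=env.capture(n); cv2.imwrite(f"pics/{n}0.png",p); np.savez(f"pics/{n}0.npz",p=p,d=d,K=env.camera_info(n)["mtx"],T=env.camera_info(n)["world_from_camera"])
    print(n,env.camera_info(n))
print(env.read_t(),env.read_tool_pos(),env.read_tool_rot(),env.read_torque(),env.read_wrist_force(), env.camera_info("wrist"))
E
```

```text
pics
scene {'mtx': array([[454.87040968,   0.        , 315.19251901],
       [  0.        , 454.87040968, 242.77552835],
       [  0.        ,   0.        ,   1.        ]]), 'world_from_camera': array([[ 0.48433826,  0.5210147 , -0.70282297,  1.18941951],
       [ 0.87486735, -0.2839745 ,  0.3923845 , -0.30317772],
       [ 0.0048543 , -0.8049237 , -0.59335847,  0.61040999],
       [ 0.        ,  0.        ,  0.        ,  1.        ]])}
side {'mtx': array([[518.58716562,   0.        , 313.70582996],
       [  0.        , 518.58716562, 235.27390001],
       [  0.        ,   0.        ,   1.        ]]), 'world_from_camera': array([[-0.75886949, -0.44456214,  0.47590083,  0.09000501],
       [-0.6511039 ,  0.50283348, -0.56852635,  0.60345449],
       [ 0.01344642, -0.74129819, -0.67104113,  0.74673476],
       [ 0.        ,  0.        ,  0.        ,  1.        ]])}
0.1 [ 0.29463729 -0.57894416  0.24146425] [-3.05354465e+00 -7.32366025e-01  7.04961933e-04] [ 0.00022876  0.0073578  -0.00934275] [ 0.14738585  0.50873833 -0.68171656] {'mtx': array([[369.81473726,   0.        , 321.14622638],
       [  0.        , 369.81473726, 239.07119993],
       [  0.        ,   0.        ,   1.        ]]), 'world_from_camera': array([[ 4.54011688e-01, -8.52660857e-01, -2.58539843e-01,
         3.60284428e-01],
       [-8.90995203e-01, -4.34792592e-01, -1.30701758e-01,
        -5.45033195e-01],
       [-9.66935726e-04,  2.89697885e-01, -9.57117652e-01,
         3.73339827e-01],
       [ 0.00000000e+00,  0.00000000e+00,  0.00000000e+00,
         1.00000000e+00]])}
```

View pics/scene0.png

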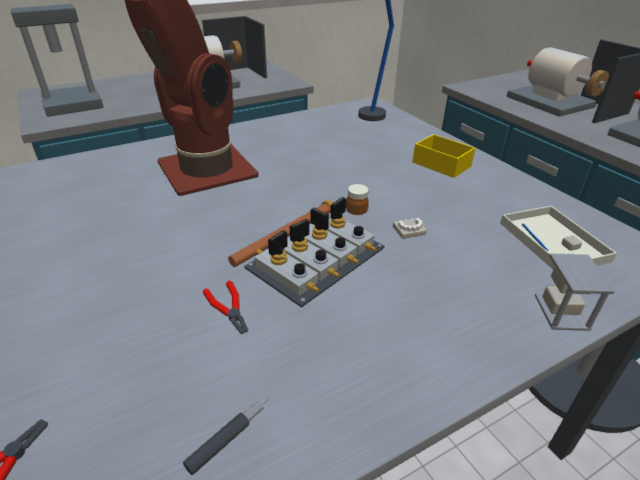

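View pics/side0.png

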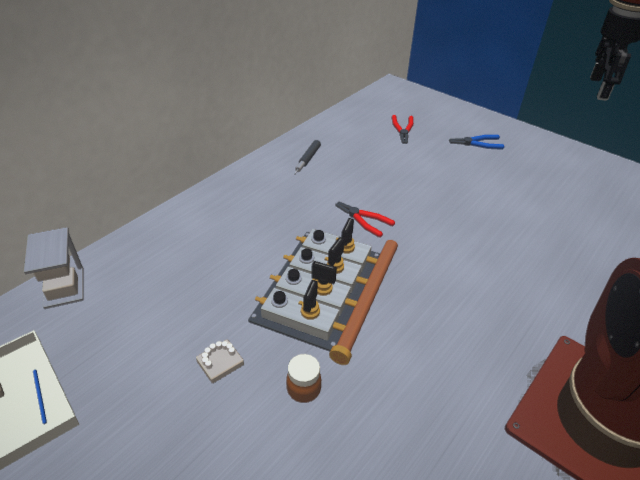

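The blocks stand in a row; the open valve looks to be the third from the pliers end (side pixel ~(323,272), scene ~(319,218)), as its bar is turned against the others. Next, the geometry from depth.

```bash
cat > h.py <<'E'
import numpy as np, cv2
def cloud(p,d,K,T):
    v,u=np.mgrid[:480,:640]; X=np.stack([(u-K[0,2])/K[0,0]*d,(v-K[1,2])/K[1,1]*d,d],-1)@T[:3,:3].T+T[:3,3]
    X[d<=0]=np.nan; return X
def bars(X,p,box,zlo=.07,zhi=.105):
    dark=p.max(-1)<70
    m=dark&(X[...,2]>zlo)&(X[...,2]<zhi)&(X[...,0]>box[0])&(X[...,0]<box[1])&(X[...,1]>box[2])&(X[...,1]<box[3])
    n,l,s,c=cv2.connectedComponentsWithStats(m.astype(np.uint8))
    out=[]
    for i in range(1,n):
        if s[i,4]<25: continue
        P=X[l==i]; w,V=np.linalg.eigh(np.cov(P[:,:2].T)); a=np.degrees(np.arctan2(V[1,1],V[0,1]))%180
        q=(P[:,:2]-P[:,:2].mean(0))@V
        out.append((c[i].round(),s[i,4],P.mean(0).round(4),P[:,2].max().round(4),round(a,1),np.ptp(q,axis=0).round(4)))
    return out
E
python3 - <<'E'
import numpy as np; from h import *
for n in ("scene","side"):
    f=np.load(f"pics/{n}0.npz"); X=cloud(f['d'],f['p'],0,0) if 0 else cloud(f['p'],f['d'],f['K'],f['T'])
    for b in bars(X,f['p'],(.3,.9,-.4,.4)): print(n,*b)
    px=[(319,218),(340,243),(358,190),(408,226),(235,315)] if n=="scene" else [(323,272),(293,275),(279,298),(319,236),(304,365),(220,358),(360,212)]
    for u,v in px: print(u,v,X[v,u].round(4))
E
```

```text
scene [338. 207.] 183 [0.4754 0.1519 0.0852] 0.0978 107.7 [0.0134 0.0474]
scene [319. 217.] 211 [0.4925 0.0957 0.0854] 0.0979 22.9 [0.0118 0.0435]
scene [299. 229.] 247 [0.5104 0.0383 0.0852] 0.0985 97.7 [0.0157 0.0453]
scene [277. 241.] 245 [ 0.5289 -0.0188  0.0857] 0.098 106.6 [0.0142 0.0453]
scene [562. 280.] 62 [0.8767 0.3618 0.0936] 0.1015 148.7 [0.0096 0.0882]
319 218 [0.4927 0.0946 0.084 ]
340 243 [0.5542 0.1102 0.0528]
358 190 [0.4003 0.255  0.0612]
408 226 [0.5434 0.2994 0.0272]
235 315 [ 0.6078 -0.144   0.0152]
side [341. 242.] 349 [0.5084 0.0243 0.0864] 0.0977 105.7 [0.0142 0.1047]
side [324. 271.] 314 [0.4843 0.103  0.0857] 0.0975 21.6 [0.0149 0.0424]
side [310. 295.] 213 [0.4647 0.1626 0.0874] 0.0975 109.6 [0.012  0.0439]
323 272 [0.4846 0.1046 0.0842]
293 275 [0.5394 0.1238 0.0535]
279 298 [0.5203 0.1811 0.0537]
319 236 [0.5738 0.009  0.0514]
304 365 [0.3942 0.2578 0.0589]
220 358 [nan nan nan]
360 212 [ 0.5843 -0.1462  0.0117]
```

```bash
cat >> h.py <<'E'
from scipy.spatial.transform import Rotation as R
def rot(bar_deg,flip=False):
    a=np.radians(bar_deg+(180 if flip else 0)); x=np.array([np.cos(a),np.sin(a),0]); z=np.array([0,0,-1.]); y=np.cross(z,x)
    return R.from_matrix(np.c_[x,y,z]).as_rotvec()
E
python3 - <<'E'
from station import env; from h import *
np.set_printoptions(precision=3,suppress=True)
for f in (0,1):
  for yaw in (22,-20,-65):
    print(f,yaw,env.inverse_kinematics([.488,.099,.22],rot(yaw,f)),env.inverse_kinematics([.488,.099,.082],rot(yaw,f)))
E
```

```text
0 22 [ 0.42   0.09  -0.739  1.826  0.064  1.25  -1.524] [ 0.359  0.253 -0.716  1.98   0.2    0.978 -1.641]
0 -20 [ 0.388  0.086 -0.705  1.827  0.059  1.249 -2.254] [ 0.31   0.242 -0.66   1.982  0.179  0.974 -2.357]
0 -65 None [-1.332  0.395  1.237  2.051 -0.446  1.002 -2.574]
1 22 [ 0.43   0.091 -0.75   1.826  0.065  1.25   1.616] [ 0.448  0.277 -0.82   1.977  0.242  0.987  1.467]
1 -20 [ 0.445  0.093 -0.766  1.825  0.068  1.25   0.881] [ 0.443  0.275 -0.813  1.977  0.239  0.986  0.736]
1 -65 [ 0.434  0.092 -0.755  1.826  0.066  1.25   0.097] [ 0.42   0.269 -0.787  1.978  0.228  0.984 -0.04 ]
```

```bash
python3 - <<'E'
from station import env; from h import *
print(env.tips_ahead)
env.movep([.488,.099,.24],rot(22,1)); env.command_gripper(.03,squeeze=60)
i=env.camera_info("wrist"); p,d=env.capture("wrist"); cv2.imwrite("pics/w1.png",p)
np.savez("pics/w1.npz",p=p,d=d,K=i["mtx"],T=i["world_from_camera"])
X=cloud(p,d,i["mtx"],i["world_from_camera"])
for b in bars(X,p,(.4,.7,-.1,.25),.09,.102): print(*b)
print('btn')
for b in bars(X,p,(.4,.7,-.1,.25),.049,.058): print(*b)
print(env.read_t(),env.read_tool_pos(),env.read_wrist_force(),env.read_torque(),env.read_joint_torque(),env.read_joint_pos(),env.read_gripper_width())
E
```

```text
0.011
[322. 222.] 570 [0.4843 0.0985 0.0962] 0.0985 19.3 [0.0119 0.0421]
[168. 212.] 727 [ 0.5208 -0.0136  0.0957] 0.0988 110.2 [0.0115 0.0432]
[244. 218.] 685 [0.5031 0.0423 0.0957] 0.0989 101.8 [0.0121 0.0435]
[397. 230.] 634 [0.4676 0.1551 0.0956] 0.0982 112.3 [0.0118 0.0426]
btn
[509. 187.] 38 [0.4047 0.2406 0.0529] 0.0575 35.2 [0.0019 0.0114]
[188. 265.] 386 [0.5782 0.0036 0.0531] 0.0555 127.9 [0.0192 0.0205]
[252. 270.] 367 [0.5603 0.0602 0.0531] 0.0554 157.7 [0.0196 0.0197]
[316. 274.] 367 [0.5423 0.1167 0.0531] 0.0552 166.4 [0.0194 0.02  ]
[380. 279.] 362 [0.5247 0.1733 0.0531] 0.055 173.3 [0.0196 0.0202]
3.225 [0.48799404 0.09900785 0.240006  ] [ 0.35884672 -0.11131809  0.23813742] [ 0.08448674 -0.01390649 -0.06742043] [ 1.87282835e-02 -3.65602148e+01 -1.88838802e+00 -3.99680829e+01
  1.80567917e-02  2.02256022e-03 -4.48140308e-04] [ 0.42937596  0.07425063 -0.7432916   1.79767399  0.0522928   1.28955313
  1.6277039 ] 0.03034227023782024
```

View pics/w1.png

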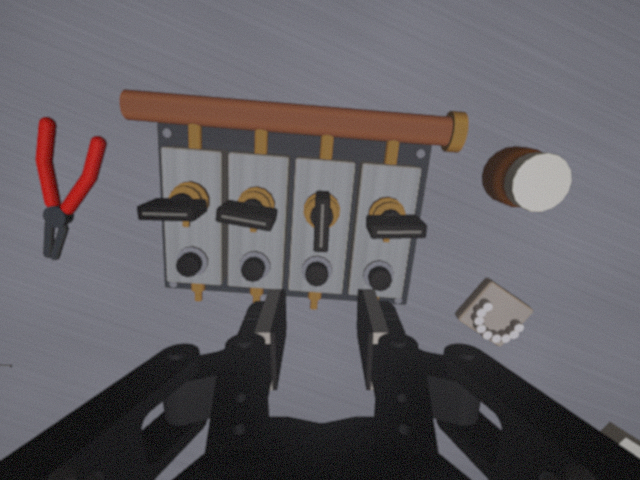

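The view shows bar 3 (322,222) standing along its block while the other three lie across; its button is at (316,274). Next, I refine the axis from the bar tops in all three cameras.

```bash
python3 - <<'E'
from h import *
for n in ("scene0","side0","w1"):
    f=np.load(f"pics/{n}.npz"); X=cloud(f['p'],f['d'],f['K'],f['T'])
    # project top-face pixels of dark bars onto z=.096 plane instead of using noisy depth
    K,T=f['K'],f['T']; v,u=np.mgrid[:480,:640]
    r=np.stack([(u-K[0,2])/K[0,0],(v-K[1,2])/K[1,1],np.ones(u.shape)],-1)@T[:3,:3].T
    Y=T[:3,3]+r*((.096-T[2,3])/r[...,2])[...,None]
    m=(f['p'].max(-1)<70)&(abs(X[...,2]-.096)<.0025)&(X[...,0]>.4)&(X[...,0]<.6)&(abs(X[...,1]-.07)<.13)
    k,l,s,c=cv2.connectedComponentsWithStats(m.astype(np.uint8))
    for i in range(1,k):
        if s[i,4]<40: continue
        (cx,cy),wh,_=cv2.minAreaRect((Y[l==i][:,:2]*1000).astype(np.float32)); print(n,s[i,4],(round(cx,1),round(cy,1)),np.round(wh,1),Y[l==i].mean(0).round(4),X[l==i].mean(0).round(4))
    if n=="w1": cv2.imwrite("pics/w1c.png",cv2.resize(f['p'][140:320,130:450],None,fx=2.5,fy=2.5,interpolation=cv2.INTER_CUBIC))
    print(T[:3,3])
E
```

```text
scene0 46 (473.1, 153.2) [12.7 42.7] [0.4746 0.1512 0.096 ] [0.4741 0.1516 0.0956]
scene0 50 (490.8, 97.0) [41.6 12.5] [0.493  0.0972 0.096 ] [0.4928 0.0973 0.0959]
scene0 59 (508.6, 39.2) [12.7 43.3] [0.5091 0.039  0.096 ] [0.5088 0.0392 0.0958]
scene0 62 (526.4, -16.7) [12.6 41.9] [ 0.527  -0.0175  0.096 ] [ 0.5269 -0.0175  0.0959]
[ 1.18941951 -0.30317772  0.61040999]
side0 58 (503.6, 44.2) [10.1 42.9] [0.5032 0.0452 0.096 ] [0.5038 0.0444 0.095 ]
side0 77 (485.1, 102.0) [41.9 13.6] [0.4842 0.1018 0.096 ] [0.4848 0.101  0.095 ]
side0 81 (467.4, 158.4) [10.2 44.6] [0.4671 0.1589 0.096 ] [0.4677 0.1582 0.095 ]
[0.09000501 0.60345449 0.74673476]
w1 559 (485.7, 99.0) [42.9 11.7] [0.4847 0.0986 0.096 ] [0.4846 0.0986 0.0962]
w1 655 (521.7, -14.2) [11.6 44.1] [ 0.5214 -0.0141  0.096 ] [ 0.5213 -0.0141  0.0961]
w1 618 (504.1, 42.7) [12.  43.4] [0.5035 0.0423 0.096 ] [0.5035 0.0423 0.0961]
w1 566 (468.5, 155.7) [11.3 42.7] [0.4679 0.1556 0.096 ] [0.4678 0.1556 0.0961]
[0.41918799 0.0718812  0.37183814]
```

View pics/w1c.png

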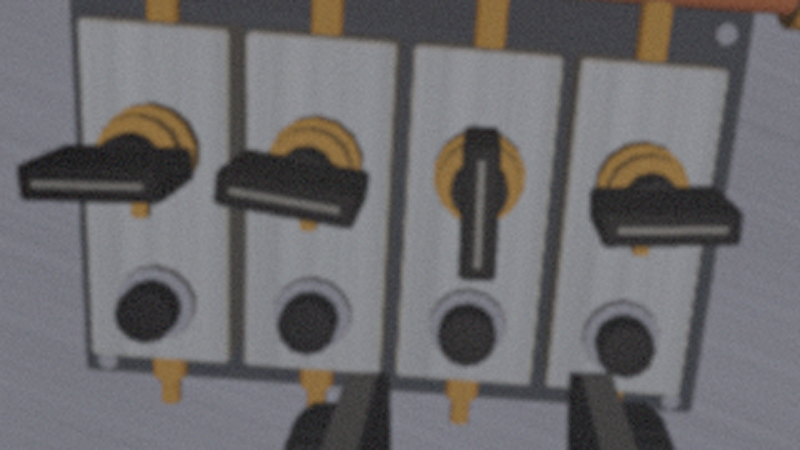

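```bash
cat >> h.py <<'E'
def st(env,tag=''):
    print(tag,round(env.read_t(),2),'p',np.round(env.read_tool_pos(),4),'F',np.round(env.read_wrist_force(),2),'M',np.round(env.read_torque(),3),'q7',round(env.read_joint_pos()[6],4),'tau7',round(env.read_joint_torque()[6],3),'w',round(env.read_gripper_width(),4),'ff',np.round(env.read_finger_force(),1),flush=True)
E
python3 - <<'E'
from station import env; from h import *
env.command_gripper(.026); env.movep([.487,.0993,.15],rot(20,1)); st(env,'above')
env.line_to([.487,.0993,.083],max_speed=.06); st(env,'down')
env.command_gripper(.010,squeeze=30); st(env,'grip'); print(env.read_joint_pos())
E
```

```text
above 3.89 p [0.487  0.0995 0.1505] F [0.57 0.8  0.58] M [ 0.021 -0.022 -0.028] q7 1.5319 tau7 -0.151 w 0.0264 ff 0.0
down 5.16 p [0.4873 0.0994 0.0834] F [ 0.44  0.51 -0.24] M [-0.013  0.001 -0.008] q7 1.4639 tau7 -0.004 w 0.0259 ff 0.0
grip 5.42 p [0.4874 0.0991 0.0834] F [-0.11 -2.5   4.52] M [-0.372  0.05   0.   ] q7 1.4639 tau7 0.028 w 0.0118 ff 31.1
[ 0.36847769  0.25134548 -0.72711254  1.98039937  0.20107138  0.98039682
  1.46386146]
```

```bash
python3 - <<'E'
from station import env; from h import *
env.command_gripper(.010,squeeze=60); st(env,'grip60')
q=np.array(env.read_joint_pos()); q0=q[6]
for a in (.1,.3,.5,.68):
    q[6]=q0-a; env.move_joints(q); st(env,a)
E
```

```text
grip60 5.64 p [0.4874 0.0991 0.0835] F [-0.78 -2.09  4.8 ] M [-0.38   0.181 -0.036] q7 1.4639 tau7 0.036 w 0.0115 ff 49.2
0.1 5.89 p [0.4874 0.099  0.0835] F [-0.99 -1.05  2.33] M [-0.287  0.08  -0.057] q7 1.3663 tau7 -0.742 w 0.0109 ff 49.2
0.3 6.2 p [0.4875 0.0989 0.0835] F [-0.98 -2.59  2.47] M [-0.514  0.068  0.008] q7 1.1699 tau7 -0.847 w 0.0113 ff 49.3
0.5 6.51 p [0.4875 0.0988 0.0835] F [-1.2  -3.03  3.6 ] M [-0.607  0.087 -0.072] q7 0.9716 tau7 -0.812 w 0.0111 ff 49.4
0.68 6.8 p [0.4875 0.0988 0.0835] F [ 0.41 -3.24  4.71] M [-0.953  0.089 -0.037] q7 0.7921 tau7 -0.84 w 0.0112 ff 49.4
```

```bash
cat >> h.py <<'E'
def mz(env,n=8):
    L=[]
    for _ in range(n): env.pause(.03); L.append(env.read_torque()[2])
    return np.mean(L),np.std(L)
E
python3 - <<'E'
from station import env; from h import *
q=np.array(env.read_joint_pos()); q[6]=1.4639-.68; b=mz(env); print('base',b)
while q[6]>1.4639-1.5:
    q[6]-=.025; env.move_joints(q); m=mz(env,5)
    print(round(1.4639-q[6],3),round(1.4639-env.read_joint_pos()[6],4),np.round(m,3),round(env.read_joint_torque()[6],2),round(env.read_gripper_width(),4))
    if m[0]-0>.18: break
st(env)
E
```

```text
base (np.float64(0.046973287964937604), np.float64(0.0482555367026166))
0.705 0.7042 [-0.026  0.023] -0.0 0.0112
0.73 0.7294 [-0.04   0.025] 0.01 0.0113
0.755 0.7545 [-0.013  0.05 ] 0.02 0.011
0.78 0.7794 [-0.04   0.033] 0.02 0.0111
0.805 0.8043 [-0.061  0.009] 0.05 0.011
0.83 0.8293 [-0.054  0.042] 0.05 0.0111
0.855 0.8543 [-0.04  0.02] 0.05 0.011
0.88 0.8793 [-0.043  0.043] 0.05 0.0108
0.905 0.9043 [-0.045  0.036] 0.05 0.0108
0.93 0.9293 [-0.047  0.015] 0.05 0.0109
0.955 0.9543 [-0.044  0.015] 0.05 0.0112
0.98 0.9792 [-0.07   0.013] 0.05 0.0111
1.005 1.0043 [-0.052  0.032] 0.05 0.0112
1.03 1.029 [0.197 0.02 ] -0.18 0.0111
 12.9 p [0.4874 0.0986 0.0835] F [-0.89 -5.91  5.61] M [-1.264  0.143  0.219] q7 0.4349 tau7 -0.182 w 0.0111 ff 49.6
```

```bash
python3 - <<'E'
from station import env; from h import *
q=np.array(env.read_joint_pos()); q[6]=1.4639-1.03
for i in range(9):
    q[6]-=.01; env.move_joints(q); m=mz(env,6)
    print(round(1.4639-q[6],3),round(1.4639-env.read_joint_pos()[6],4),np.round(m,3),round(env.read_joint_torque()[6],3),round(env.read_gripper_width(),4),env.read_wrist_force().round(1))
    if m[0]>.41: break
E
```

```text
1.04 1.0391 [0.226 0.023] -0.231 0.011 [-1.1 -4.8  4.7]
1.05 1.0491 [0.256 0.04 ] -0.24 0.0112 [-0.9 -4.8  5.2]
1.06 1.0591 [0.277 0.028] -0.254 0.0109 [ 0.1 -5.2  5.1]
1.07 1.069 [0.278 0.025] -0.268 0.0115 [-0.6 -4.3  5.1]
1.08 1.079 [0.28  0.017] -0.283 0.0111 [-0.5 -5.   5.9]
1.09 1.089 [0.307 0.032] -0.297 0.0114 [-0.8 -5.6  5. ]
1.1 1.099 [0.303 0.02 ] -0.311 0.011 [-1.  -5.2  4.4]
1.11 1.109 [0.318 0.032] -0.325 0.0113 [-0.8 -6.1  4.1]
1.12 1.119 [0.334 0.017] -0.34 0.011 [-1.1 -5.2  4.5]
```

```bash
python3 - <<'E'
from station import env; from h import *
env.command_gripper(.028); st(env,'open'); p=env.read_tool_pos()
env.line_to([p[0],p[1],.15],max_speed=.12); st(env,'up')
env.movep([.485,.0985,.15],rot(17.5)); st(env,'view')
i=env.camera_info("wrist"); p,d=env.capture("wrist")
np.savez("pics/w2.npz",p=p,d=d,K=i["mtx"],T=i["world_from_camera"])
cv2.imwrite("pics/w2.png",cv2.resize(p[100:400,120:520],None,fx=2,fy=2,interpolation=cv2.INTER_CUBIC))
E
```

```text
open 17.26 p [0.4872 0.0993 0.0833] F [-0.09 -0.06 -0.39] M [-0.003 -0.009  0.006] q7 0.3441 tau7 0.006 w 0.028 ff 0.0
up 17.97 p [0.4869 0.0992 0.1495] F [-0.31 -0.95  0.11] M [ 0.023 -0.016 -0.006] q7 0.4084 tau7 0.024 w 0.0285 ff 0.0
view 19.73 p [0.4849 0.0985 0.1498] F [-0.33  0.35 -0.01] M [0.007 0.009 0.019] q7 -1.6189 tau7 -0.037 w 0.0277 ff 0.0
```

View pics/w2.png

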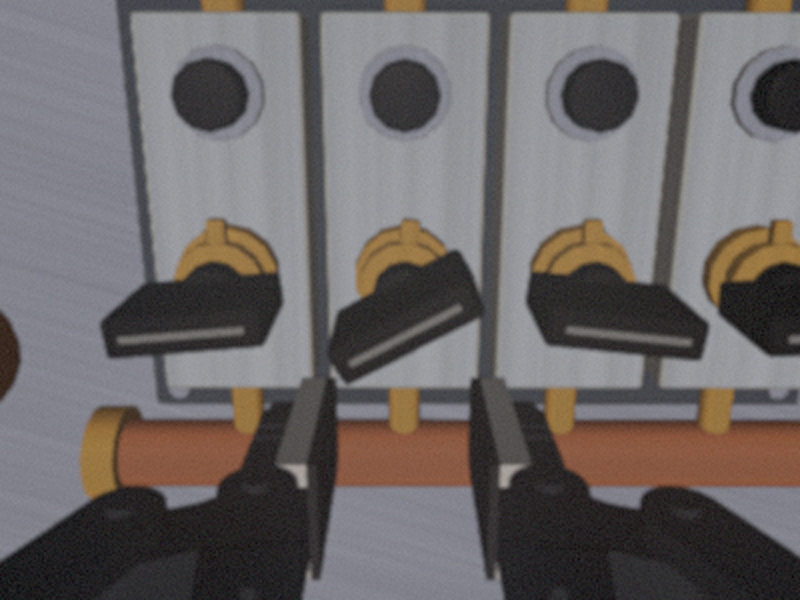

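The view shows the open valve's bar (400,315 crop) turned across and its nut tab at (410,230), slightly right of the hub. Next, I measure each tab's offset sideways from its own button.

```bash
python3 - <<'E'
from h import *
f=np.load("pics/w2.npz"); p,K,T=f['p'],f['K'],f['T']
def proj(u,v,z):
    r=T[:3,:3]@np.array([(u-K[0,2])/K[0,0],(v-K[1,2])/K[1,1],1]); return (T[:3,3]+r*(z-T[2,3])/r[2])[:2]
a=np.radians(17.5); B=np.array([[np.cos(a),np.sin(a)],[-np.sin(a),np.cos(a)]])
hsv=cv2.cvtColor(p,cv2.COLOR_BGR2HSV); sat=hsv[...,1].astype(float)
dark=(p.max(-1)<75).astype(np.uint8)
n,l,s,c=cv2.connectedComponentsWithStats(dark)
for tx,bx in ((217,210),(410,405),(594,600),(782,780)):
    u0=120+tx/2; bu=120+bx/2
    i=min(range(1,n),key=lambda i:abs(c[i][0]-bu)+abs(c[i][1]-148)+1e3*(s[i,4]<200))
    bt=B@proj(*c[i],.053)
    out=[]
    for v in range(208,218):
        w=np.arange(int(u0)-11,int(u0)+12); o=w[(sat[v,w]>100)]
        if len(o): out.append((v,len(o),(B@proj(o.mean(),v,.051)-bt).round(4)*1000))
    print(tx,c[i].round(1),s[i,4],bt.round(4)); [print('   ',*x) for x in out]
E
```

```text
217 [224.5 146.9] 1023 [0.5544 0.0067]
    210 6 [-39.1   1.5]
    211 8 [-39.7   1.6]
    212 9 [-40.4   1.3]
    213 12 [-41.    0.4]
    214 16 [-41.7  -0.8]
    215 17 [-42.3  -0.5]
    216 18 [-43.   -0.1]
    217 19 [-43.7   0.3]
410 [322.  147.4] 917 [ 0.5542 -0.0518]
    210 3 [-38.8  -0.7]
    211 8 [-39.5  -1.7]
    212 8 [-40.1  -1.7]
    213 9 [-40.8  -1.4]
    214 13 [-41.4  -0.7]
    215 18 [-42.1  -0.4]
    216 20 [-42.8  -1. ]
    217 21 [-43.4  -1.4]
594 [419.5 147.1] 1034 [ 0.5544 -0.1103]
    210 5 [-39.   -1.4]
    211 8 [-39.6  -1.7]
    212 9 [-40.3  -1.5]
    213 9 [-40.9  -1.5]
    214 15 [-41.6   0.4]
    215 16 [-42.2  -0. ]
    216 16 [-42.9  -0.1]
    217 17 [-43.5  -0.4]
782 [516.7 147.3] 1203 [ 0.5544 -0.1688]
    211 9 [-39.5  -3.5]
    212 10 [-40.2  -3.3]
    213 10 [-40.8  -3.4]
    214 16 [-41.5  -1.5]
    215 16 [-42.2  -1.6]
    216 16 [-42.8  -1.7]
    217 16 [-43.5  -1.8]
```

```bash
python3 - <<'E'
from station import env; from h import *
env.command_gripper(0,squeeze=30); env.line_to([.544,.1172,.12],max_speed=.12); env.line_to([.544,.1172,.069],max_speed=.08); st(env,'over')
def fz(n=4):
    L=[]
    for _ in range(n): env.pause(.02); L.append(env.read_wrist_force()[2])
    return np.mean(L)
for z in np.r_[.066,np.arange(.064,.052,-.001)]:
    env.line_to([.544,.1172,z],max_speed=.02); f=fz(); print(round(z,4),env.read_tool_pos()[2].round(4),round(f,2))
    if f>11: break
st(env,'pressed'); env.pause(.3)
E
```

```text
over 21.68 p [0.5442 0.1174 0.0692] F [ 0.36 -0.15 -0.48] M [ 0.028 -0.052 -0.031] q7 -1.7268 tau7 -0.011 w -0.0002 ff 0.0
0.066 0.0662 0.21
0.064 0.0642 2.01
0.063 0.0632 2.33
0.062 0.0621 3.15
0.061 0.0611 3.85
0.06 0.0601 4.59
0.059 0.0592 4.81
0.058 0.0582 5.87
0.057 0.058 14.41
pressed 24.58 p [0.5442 0.1172 0.058 ] F [-1.68 -1.1  14.11] M [-0.179  0.373  0.004] q7 -1.7352 tau7 -0.0 w 0.0002 ff 7.4
```

Hard stop reached at 6 mm of travel. Next: lift off, check and move clear.

```bash
python3 - <<'E'
from station import env; from h import *
env.line_to([.544,.1172,.070],max_speed=.04); st(env,'off')
env.line_to([.544,.1172,.2],max_speed=.12); env.movep([.50,.10,.25],rot(17.5)); st(env,'clear')
i=env.camera_info("wrist"); p,d=env.capture("wrist"); X=cloud(p,d,i["mtx"],i["world_from_camera"])
for b in bars(X,p,(.4,.7,-.1,.25),.045,.058): print(*b)
for b in bars(X,p,(.4,.7,-.1,.25),.09,.102): print(*b)
cv2.imwrite("pics/w3.png",p)
E
```

```text
off 25.36 p [0.5433 0.117  0.0695] F [ 0.36  0.9  -0.48] M [-0.016 -0.016  0.04 ] q7 -1.7263 tau7 0.013 w 0.0003 ff 0.0
clear 26.98 p [0.5    0.0997 0.2504] F [-0.03  0.14  0.01] M [ 0.002 -0.019  0.069] q7 -1.5841 tau7 0.148 w -0.0001 ff 0.0
[250. 159.] 453 [0.5267 0.1734 0.0531] 0.0555 126.7 [0.0196 0.0204]
[318. 159.] 424 [0.5444 0.1172 0.0533] 0.0555 178.1 [0.0195 0.0201]
[385. 159.] 448 [0.5622 0.0608 0.053 ] 0.0558 85.9 [0.0196 0.02  ]
[453. 159.] 485 [0.5799 0.0045 0.0527] 0.0555 114.2 [0.0199 0.0202]
[318. 237.] 589 [0.4885 0.0994 0.0956] 0.0981 136.6 [0.0109 0.0434]
[244. 237.] 616 [0.4705 0.1558 0.0955] 0.098 113.2 [0.0118 0.0431]
[391. 237.] 605 [0.506  0.043  0.0956] 0.0979 100.8 [0.0124 0.0427]
[464. 237.] 638 [ 0.5237 -0.0134  0.0955] 0.0981 110.5 [0.0114 0.0426]
```

View pics/w3.png

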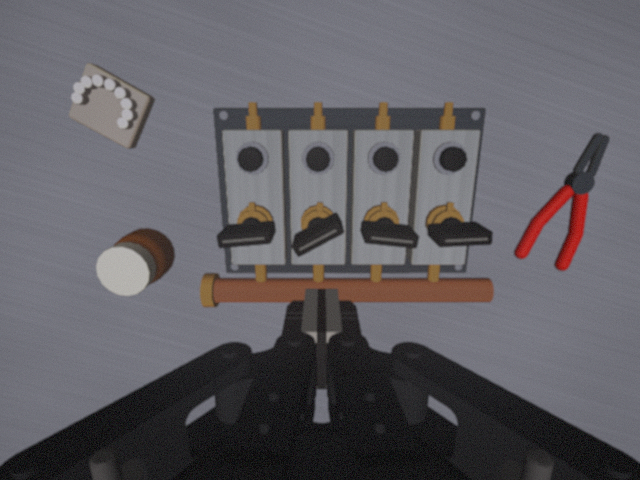

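The handle (318,237) is turned, its button (318,159) is back up, and the neighbours and loose items haven't moved.

```bash
python3 -c "
from station import env
print(env.sign_off())"
```

```text
the job is handed in; nothing more can be done
None
```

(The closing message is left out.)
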